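# Pump the loaded specimen press up to pressure

### The job

In the textile test lab a specimen holder is loaded in the hand-pumped press with the red lever pad. Bring it up to pressure: pump the red lever at least three full strokes, each one right down to its lower stop and all the way back up, and finish with the lever let go and fully up. Do not work the blue lever of the empty press next to it.

Things in the scene. Friction and masses are not known exactly. Their poses are not given: they have to be found in the camera images.
- red_lever (a joint): Pump lever of the cream bench press (0.30 m tall, fixed, holding a brass disc), with a red palm pad. Angle about its level pivot, rad: 0 up at rest, free end 0.4 rad above level; 0.8 down on its stop, 0.4 rad below level. Full down counts from 0.68, full up below 0.10. A spring returns it within about 1 s; pushing at the pad takes about 6 N at the top, 15 N at the bottom.
- red_pad (a point): Centre of the red pad's upper face; pad 80 mm along the lever, 34 across, 24 thick. Point 220 mm from the pivot, which is 170 mm up: about 267 mm high when up, 95 mm (172 lower) when down, shifting under 20 mm sideways, so a straight push down with shut fingers works. Axes: y along the lever to its free end (robot's left, within 20 degrees, seen from above), z out of the upper face.
- blue_lever (a joint): Pump lever, with a blue palm pad, of the other cream press, alike but empty, which stands to the left or right of the red one. Angle in rad as for the red lever: 0 up at rest, 0.8 fully down. Leave it up.
- blue_pad (a point): Centre of the upper face of the blue pad, same sizes, heights and axes as the red one. Not to be pushed.

How it is judged:
On the way, in this order (a step that is already met when the one before it is completed fails the run):
1. first stroke: the red lever is pushed down to its lower stop (0.68 rad or more of 0.8) (value of joint red_lever above 0.68 rad), for 0.05 s.
2. first stroke: the red lever is back up (under 0.10 rad) (value of joint red_lever below 0.1 rad), for 0.05 s.
3. second stroke: the red lever is pushed down to its lower stop (0.68 rad or more of 0.8) (value of joint red_lever above 0.68 rad), for 0.05 s.
4. second stroke: the red lever is back up (under 0.10 rad) (value of joint red_lever below 0.1 rad), for 0.05 s.
5. third stroke: the red lever is pushed down to its lower stop (0.68 rad or more of 0.8) (value of joint red_lever above 0.68 rad), for 0.05 s.
6. third stroke: the red lever is back up (under 0.10 rad) (value of joint red_lever below 0.1 rad), for 0.05 s.
At the end, for the whole second after the job is handed in: The red lever has made at least three full strokes (down to 0.68 rad or more, back to under 0.10 rad) and is left up (under 0.10 rad) and still; the blue lever is up (under 0.10 rad) (value of joint each of red_lever, blue_lever below 0.1 rad and velocity of joint red_lever between -0.1 and 0.1 rad/s); the robot touches nothing.
It fails at once if the blue lever is worked (pushed down more than 0.2 rad) (value of joint blue_lever above 0.2 rad).
It also fails if it takes over 48 s, if anything falls off the work surface, if the arm or the gripper's body presses on something with over 40 N, if the wrist force passes 120 N, or if a joint passes its speed limit or range.

### The arm

A 6-joint arm with a two-finger parallel gripper is mounted at the origin on the work surface. World frame = base frame: x ahead of the robot, y to its left, z up, the work surface at z = 0. Lengths are in m, angles in rad, forces in N, time in s.
With the tool pointing down it reaches from about 0.25 to 0.725 m from the base axis. Payload 4 kg.
Tool frame: the origin (TCP) lies on the centre line of the jaws, within the pads' length; the fingertips stand 17 mm ahead of it and the grasp point (between the pads) lies 2 mm behind it; z points along the fingers, y is the line along which they close (so a half turn about z gives the same grasp; the last joint's range is limited). The gripper opens to 85 mm and grips with 20 to 120 N. Pads are 22 mm wide; open, the fingers measure 114 mm over their backs; the gripper's body (76 mm by 85 mm) begins 54 mm behind the grasp point. The pads swing forward as they close: fully open they stand 13 mm farther back than shut.
Start: joints at [1.279, 0.241, 0.005, 1.335, 0, 1.571], TCP at [0.144, 0.479, 0.248] pointing down, gripper open.
Joint ranges: [-2.72, 2.72], [-1.05, 1.87], [-1.09, 1.28], [-1.99, 2.15], [-1.42, 1.44], [-3.14, 3.14]. Speed limits (rad/s): [2.79, 2.79, 3.14, 3.14, 3.14, 3.14].

### API

Orientations are given as a unit quaternion [x, y, z, w].
In Python, from workcell import bot, camera, get_calibration gives the robot as it stands.
- The arm moves only by the tool apply_moves, never from a script. Its argument "steps" is a list of rows, each a list of 3 entries, a list of its own where there are three numbers: the shift along the tool's x, y, z as a fraction of full scale, then the turn, a rotation vector about the tool's x, y, z as a fraction of full scale, then the opening, from 0 (shut) to 1 (fully open). A call has exactly 8 rows; each row shifts and turns the commanded pose from where the row before left it, along the tool's axes as they then stand; what a row does not reach is not made up. Full scale, the value 1, is 20 cm for a shift and pi rad for a turn. A row lasts 1/12 s, in which the tool goes at most 41.7 mm and 7.16 degrees, less where a joint would pass 70% of its speed; a pose out of reach is approached as far as the arm can. A call with a number of a shift or a turn outside -1 to 1 is refused whole. A call with a gripper value outside its range is refused whole. The fingers move at their own pace and stop on an object; the grip force is fixed at half the most. Time passes only in rows, so rows that do not move let the fingers close, or fill a call up. It gives the time, the measured TCP pose, the force, the opening and the grip force at its end, in the units of the state.
- bot.get_obs(): the state, without advancing time (a new reading comes with each control period).
- camera(name): name is "side" or "top"; returns (picture, depth): 420x560x3 uint8, red, green, blue; 420x560 float32, m along the optical axis (not along the pixel's ray), 0 where there is no reading.
- get_calibration(name): a dict with "fov_y" (degrees; the focal length in pixels is half the picture's height over the tangent of half this angle, whatever the lens; pixels are square), "cx", "cy" (the principal point, pixels), "dist_coeffs" ([k1, k2, p1, p2, k3] as OpenCV has them; the pictures are not rectified), "rvec" (rotation vector, rad) and "tvec" (3), from world to camera coordinates, as OpenCV has them. Camera axes: x right, y down, z forward; pixel columns grow to the right and rows downward; lengths in m; the calibration is good to about 2 mm. A picture is of the moment at which its call begins. get_calibration takes no time and is no camera call.
- bot.job_done(): hands the job in; it is judged then, once.
The state is a dict: "clock": time; "joint_pos": joint angles; "joint_vel": joint speeds; "tau": joint torques, N m; "eef_pos": TCP position; "tool_rot": TCP orientation; "ft_force": force on the tool from outside, world axes, zero at the start; "ft_torque": the same for the moment, N m; "grip_width": finger opening in m; "grasp_force": force on a finger pad.
Only numpy, scipy, OpenCV 4.12 (cv2) and the standard library are available. Lean on these libraries where they do the work, as an engineer would, in place of code of your own. Each camera call takes 0.05 s, during which the arm holds its last target. There are 200 camera calls.

## Working session

There is one attempt and no reset: what is moved stays moved. The work goes in short steps, Python scripts to look and compute and a tool call to move; the robot and the scene stay as the last step left them, time stands still between calls to the robot, and variables do not carry over. Pictures are saved under pics/ and viewed, at most 10 in all, crops included, and the job is handed in when it is done.

Besides the shell and the picture viewer there is one more tool, called after "Call:" by a JSON object that holds its "fn" and its "kwargs". apply_moves: Moves the arm, as the interface text tells. Its arguments: {"type":"object","properties":{"steps":{"type":"array"}},"required":["steps"]}

```bash
mkdir -p pics
cat > h.py <<'E'
import numpy as np,cv2
from workcell import bot,camera,get_calibration
def K(n):
    c=get_calibration(n); f=210/np.tan(np.radians(c["fov_y"])/2)
    return np.array([[f,0,c["cx"]],[0,f,c["cy"]],[0,0,1]]),np.array(c["dist_coeffs"]),np.array(c["rvec"],float),np.array(c["tvec"],float)
def world(n,px,d):
    k,D,r,t=K(n); R=cv2.Rodrigues(r)[0]
    p=cv2.undistortPoints(np.array(px,float).reshape(-1,1,2),k,D).reshape(-1,2)
    P=np.c_[p,np.ones(len(p))]*np.array(d).reshape(-1,1)
    return (P-t.reshape(1,3))@R
E
python3 - <<'E'
from h import *
for n in("top","side"):
    p,d=camera(n); np.savez(n,p=p,d=d); cv2.imwrite(f"pics/{n}0.png",p[:,:,::-1])
    h=cv2.cvtColor(p,cv2.COLOR_RGB2HSV)
    for c,m in(("red",((h[...,0]<8)|(h[...,0]>172))),("blue",(abs(h[...,0].astype(int)-112)<12))):
        m=m&(h[...,1]>130)&(h[...,2]>60)
        N,l,s,ce=cv2.connectedComponentsWithStats(m.astype(np.uint8))
        for i in range(1,N):
            if s[i,4]>60:
                v,u=np.nonzero((l==i)&(d>0)); 
                W=world(n,np.c_[u,v],d[v,u]); print(n,c,s[i],ce[i],np.median(W,0).round(3),W.min(0).round(3),W.max(0).round(3))
o=bot.get_obs();print(o["clock"],o["eef_pos"],o["tool_rot"],o["grip_width"])
E
```

```text
top red [ 76 168  42  24 679] [ 96.49484536 179.52724595] [0.522 0.291 0.267] [ 0.503  0.251 -0.004] [0.607 0.44  0.284]
top red [515 184   9   9  63] [519.19047619 187.76190476] [ 0.559 -0.73   0.079] [ 0.549 -0.744  0.069] [ 0.572 -0.72   0.085]
top blue [   0   86   48  143 4203] [ 18.62217464 156.36830835] [0.636 0.599 0.012] [ 0.44   0.535 -0.002] [0.799 0.65  0.107]
top blue [302 195  34  17 493] [318.47261663 203.06896552] [ 0.48  -0.187  0.27 ] [ 0.464 -0.224  0.252] [ 0.496 -0.151  0.285]
side red [231 123  15  24 238] [238.04201681 133.59663866] [0.521 0.285 0.263] [0.502 0.249 0.067] [0.642 0.656 0.283]
side blue [  99    0   70  139 5967] [132.75012569  58.14932127] [0.291 1.126 0.245] [ 0.121  1.105 -0.133] [0.447 1.147 0.504]
side blue [   9   48   93  115 6193] [ 53.95139674 102.62506055] [-0.082  1.126  0.101] [-0.244  1.104 -0.19 ] [0.089 1.147 0.338]
side blue [ 187  102  102   50 2058] [247.24392614 123.73372206] [0.7   0.655 0.072] [0.44  0.531 0.001] [0.801 0.769 0.105]
side blue [271 219  22  31 409] [281.69437653 233.84352078] [ 0.481 -0.191  0.264] [ 0.465 -0.226  0.082] [0.552 0.057 0.281]
0.1 [0.1436632  0.4783477  0.24749648] [ 1.45372216e-01  9.89376582e-01 -9.37416160e-04 -1.40420502e-04] 0.08565889655934397
```

View pics/top0.png

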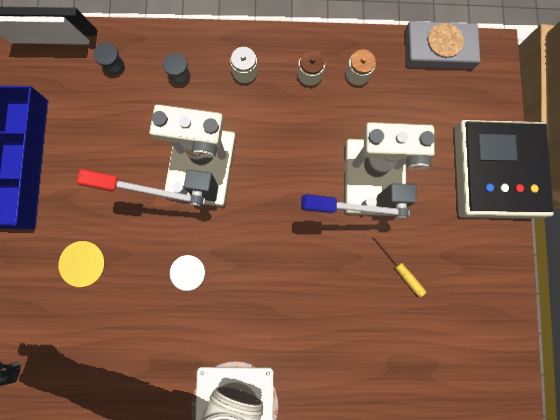

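View pics/side0.png

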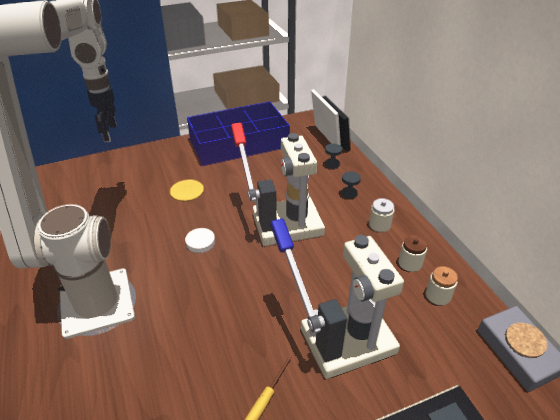

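The top view shows the red pad at px (97,180) and the blue pad at (318,203). The side view shows red at (238,133) and blue at (282,234). Red triangulates to (0.522, 0.291, 0.267), which matches the expected 267 mm height. Next I close the fingers, rise and move over.

Call:
{"fn": "apply_moves", "kwargs": {"steps": [[[0, 0, -0.12], [0, 0, 0], 0], [[0, 0, -0.12], [0, 0, 0], 0], [[0, 0, -0.12], [0, 0, 0], 0], [[0, 0, -0.12], [0, 0, 0], 0], [[-0.15, -0.023, 0], [0, 0, 0], 0], [[-0.15, -0.023, 0], [0, 0, 0], 0], [[-0.15, -0.023, 0], [0, 0, 0], 0], [[-0.15, -0.023, 0], [0, 0, 0], 0]]}}

```text
clock: 0.77
eef_pos: [0.2542, 0.426, 0.3441]
tool_rot: [0.145, 0.989, -0.0, -0.0]
ft_force: [0.1, 0.7, -0.0]
grip_width: 0.0003
grasp_force: 0.0
```

Call:
{"fn": "apply_moves", "kwargs": {"steps": [[[-0.15, -0.023, 0], [0, 0, 0], 0], [[-0.15, -0.023, 0], [0, 0, 0], 0], [[-0.15, -0.023, 0], [0, 0, 0], 0], [[-0.15, -0.023, 0], [0, 0, 0], 0], [[-0.15, -0.023, 0], [0, 0, 0], 0], [[-0.15, -0.023, 0], [0, 0, 0], 0], [[-0.15, -0.023, 0], [0, 0, 0], 0], [[-0.15, -0.023, 0], [0, 0, 0], 0]]}}

```text
clock: 1.43
eef_pos: [0.4738, 0.3214, 0.3437]
tool_rot: [0.145, 0.989, -0.0, -0.0]
ft_force: [-0.5, 1.8, 1.0]
grip_width: -0.0001
grasp_force: 0.0
```

Call:
{"fn": "apply_moves", "kwargs": {"steps": [[[-0.135, -0.021, 0], [0, 0, 0], 0], [[-0.135, -0.021, 0], [0, 0, 0], 0], [[0, 0, 0], [0, 0, 0], 0], [[0, 0, 0.05], [0, 0, 0], 0], [[0, 0, 0.05], [0, 0, 0], 0], [[0, 0, 0.05], [0, 0, 0], 0], [[0, 0, 0.05], [0, 0, 0], 0], [[0, 0, 0.05], [0, 0, 0], 0]]}}

```text
clock: 2.1
eef_pos: [0.5214, 0.2989, 0.2932]
tool_rot: [0.145, 0.989, -0.0, -0.001]
ft_force: [-0.4, 0.6, -0.1]
grip_width: -0.0003
grasp_force: 0.0
```

Run:
```python
from h import *
for n,b in(("top",(40,130,160,110)),("side",(180,70,150,110))):
    p,d=camera(n); x,y,w,h=b
    cv2.imwrite(f"pics/{n}1.png",cv2.resize(p[y:y+h,x:x+w,::-1],None,fx=4,fy=4))
a,b=cv2.imread("pics/top1.png"),cv2.imread("pics/side1.png")
cv2.imwrite("pics/c1.png",cv2.resize(np.hstack([a,b]),None,fx=.64,fy=.64))
```

```text
(no output)
```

View pics/c1.png

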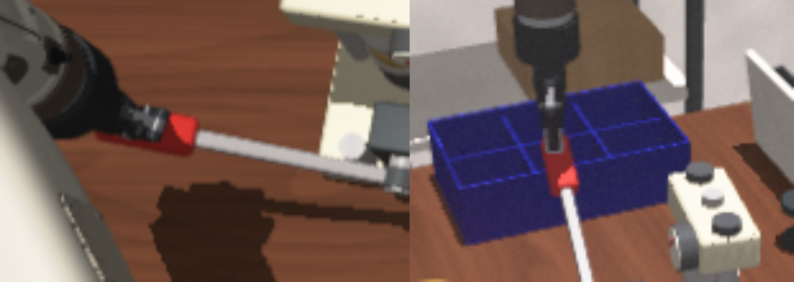

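The fingertips stand just above the middle of the red pad in both views (about px (150,125) on the left half and (557,145) on the right half of the crop). I'll push straight down now.

Call:
{"fn": "apply_moves", "kwargs": {"steps": [[[0, 0, 0.05], [0, 0, 0], 0], [[0, 0, 0.07], [0, 0, 0], 0], [[0, 0, 0.07], [0, 0, 0], 0], [[0, 0, 0.07], [0, 0, 0], 0], [[0, 0, 0.07], [0, 0, 0], 0], [[0, 0, 0.07], [0, 0, 0], 0], [[0, 0, 0.07], [0, 0, 0], 0], [[0, 0, 0.07], [0, 0, 0], 0]]}}

```text
clock: 2.87
eef_pos: [0.524, 0.3031, 0.1905]
tool_rot: [0.144, 0.989, 0.005, 0.003]
ft_force: [-0.7, 7.8, 11.3]
grip_width: -0.0005
grasp_force: 5.9
```

Call:
{"fn": "apply_moves", "kwargs": {"steps": [[[0, 0, 0.07], [0, 0, 0], 0], [[0, 0, 0.07], [0, 0, 0], 0], [[0, 0, 0.07], [0, 0, 0], 0], [[0, 0, 0.05], [0, 0, 0], 0], [[0, 0, 0.05], [0, 0, 0], 0], [[0, 0, 0.02], [0, 0, 0], 0], [[0, 0, 0], [0, 0, 0], 0], [[0, 0, 0], [0, 0, 0], 0]]}}

```text
clock: 3.53
eef_pos: [0.5241, 0.2997, 0.1242]
tool_rot: [0.145, 0.989, 0.002, 0.003]
ft_force: [-1.1, -1.2, 12.8]
grip_width: -0.0003
grasp_force: 5.9
```

Call:
{"fn": "apply_moves", "kwargs": {"steps": [[[0, 0, 0.03], [0, 0, 0], 0], [[0, 0, 0.02], [0, 0, 0], 0], [[0, 0, 0.02], [0, 0, 0], 0], [[0, 0, 0], [0, 0, 0], 0], [[0, 0, 0], [0, 0, 0], 0], [[0, 0, 0], [0, 0, 0], 0], [[0, 0, 0], [0, 0, 0], 0], [[0, 0, 0], [0, 0, 0], 0]]}}

```text
clock: 4.2
eef_pos: [0.5248, 0.3002, 0.113]
tool_rot: [0.145, 0.989, 0.003, 0.004]
ft_force: [-4.3, -3.3, 23.5]
grip_width: 0.0001
grasp_force: 9.9
```

The force jumped from 13 to 23 N and the height is right, so the lever is on its stop. I'll go up, let it settle and check.

Call:
{"fn": "apply_moves", "kwargs": {"steps": [[[0, 0, -0.12], [0, 0, 0], 0], [[0, 0, -0.12], [0, 0, 0], 0], [[0, 0, -0.12], [0, 0, 0], 0], [[0, 0, -0.12], [0, 0, 0], 0], [[0, 0, -0.12], [0, 0, 0], 0], [[0, 0, -0.12], [0, 0, 0], 0], [[0, 0, -0.12], [0, 0, 0], 0], [[0, 0, -0.1], [0, 0, 0], 0]]}}

```text
clock: 4.87
eef_pos: [0.522, 0.2984, 0.2976]
tool_rot: [0.146, 0.989, 0.0, 0.001]
ft_force: [-1.0, -0.4, 1.0]
grip_width: 0.0004
grasp_force: 0.0
```

Call:
{"fn": "apply_moves", "kwargs": {"steps": [[[0, 0, 0], [0, 0, 0], 0], [[0, 0, 0], [0, 0, 0], 0], [[0, 0, 0], [0, 0, 0], 0], [[0, 0, 0], [0, 0, 0], 0], [[0, 0, 0], [0, 0, 0], 0], [[0, 0, 0], [0, 0, 0], 0], [[0, 0, 0], [0, 0, 0], 0], [[0, 0, 0], [0, 0, 0], 0]]}}

```text
clock: 5.53
eef_pos: [0.5219, 0.2988, 0.2938]
tool_rot: [0.145, 0.989, -0.0, -0.0]
ft_force: [0.7, -0.3, 0.4]
grip_width: -0.0001
grasp_force: 0.0
```

Run:
```python
from h import *
n="side";p,d=camera(n);h=cv2.cvtColor(p,cv2.COLOR_RGB2HSV)
m=((h[...,0]<8)|(h[...,0]>172))&(h[...,1]>130)&(h[...,2]>60)&(d>0)
m[:,300:]=0
v,u=np.nonzero(m);W=world(n,np.c_[u,v],d[v,u]);print(len(u),np.median(W,0).round(3),u.min(),u.max(),v.min(),v.max())
```

```text
227 [0.517 0.274 0.257] 0 298 124 391
```

The pad is back at its old image position (row 124 against 123 before), so the lever is up. Strokes two and three follow, the same way.

Call:
{"fn": "apply_moves", "kwargs": {"steps": [[[0, 0, 0.05], [0, 0, 0], 0], [[0, 0, 0.07], [0, 0, 0], 0], [[0, 0, 0.07], [0, 0, 0], 0], [[0, 0, 0.07], [0, 0, 0], 0], [[0, 0, 0.07], [0, 0, 0], 0], [[0, 0, 0.07], [0, 0, 0], 0], [[0, 0, 0.07], [0, 0, 0], 0], [[0, 0, 0.07], [0, 0, 0], 0]]}}

```text
clock: 6.25
eef_pos: [0.5241, 0.3026, 0.1899]
tool_rot: [0.145, 0.989, 0.005, 0.003]
ft_force: [-1.0, 6.8, 11.0]
grip_width: -0.0001
grasp_force: 6.0
```

Call:
{"fn": "apply_moves", "kwargs": {"steps": [[[0, 0, 0.07], [0, 0, 0], 0], [[0, 0, 0.07], [0, 0, 0], 0], [[0, 0, 0.07], [0, 0, 0], 0], [[0, 0, 0.07], [0, 0, 0], 0], [[0, 0, 0.05], [0, 0, 0], 0], [[0, 0, 0.04], [0, 0, 0], 0], [[0, 0, 0.03], [0, 0, 0], 0], [[0, 0, 0], [0, 0, 0], 0]]}}

```text
clock: 6.92
eef_pos: [0.5245, 0.2996, 0.1132]
tool_rot: [0.146, 0.989, 0.002, 0.004]
ft_force: [-6.0, -5.0, 26.8]
grip_width: -0.0002
grasp_force: 10.7
```

Call:
{"fn": "apply_moves", "kwargs": {"steps": [[[0, 0, 0], [0, 0, 0], 0], [[0, 0, 0], [0, 0, 0], 0], [[0, 0, 0], [0, 0, 0], 0], [[0, 0, 0], [0, 0, 0], 0], [[0, 0, 0], [0, 0, 0], 0], [[0, 0, 0], [0, 0, 0], 0], [[0, 0, 0], [0, 0, 0], 0], [[0, 0, 0], [0, 0, 0], 0]]}}

```text
clock: 7.58
eef_pos: [0.5245, 0.2995, 0.1131]
tool_rot: [0.146, 0.989, 0.002, 0.004]
ft_force: [-5.9, -4.0, 26.7]
grip_width: 0.0002
grasp_force: 11.4
```

Call:
{"fn": "apply_moves", "kwargs": {"steps": [[[0, 0, -0.12], [0, 0, 0], 0], [[0, 0, -0.12], [0, 0, 0], 0], [[0, 0, -0.12], [0, 0, 0], 0], [[0, 0, -0.12], [0, 0, 0], 0], [[0, 0, -0.12], [0, 0, 0], 0], [[0, 0, -0.12], [0, 0, 0], 0], [[0, 0, -0.12], [0, 0, 0], 0], [[0, 0, -0.1], [0, 0, 0], 0]]}}

```text
clock: 8.25
eef_pos: [0.5223, 0.2981, 0.297]
tool_rot: [0.146, 0.989, 0.0, 0.001]
ft_force: [1.1, -0.7, 0.7]
grip_width: -0.0002
grasp_force: 0.0
```

Call:
{"fn": "apply_moves", "kwargs": {"steps": [[[0, 0, 0], [0, 0, 0], 0], [[0, 0, 0], [0, 0, 0], 0], [[0, 0, 0], [0, 0, 0], 0], [[0, 0, 0], [0, 0, 0], 0], [[0, 0, 0], [0, 0, 0], 0], [[0, 0, 0], [0, 0, 0], 0], [[0, 0, 0], [0, 0, 0], 0], [[0, 0, 0], [0, 0, 0], 0]]}}

```text
clock: 8.92
eef_pos: [0.5219, 0.2988, 0.2938]
tool_rot: [0.145, 0.989, -0.0, -0.0]
ft_force: [-0.1, -0.4, -0.7]
grip_width: -0.0002
grasp_force: 0.0
```

Call:
{"fn": "apply_moves", "kwargs": {"steps": [[[0, 0, 0.05], [0, 0, 0], 0], [[0, 0, 0.07], [0, 0, 0], 0], [[0, 0, 0.07], [0, 0, 0], 0], [[0, 0, 0.07], [0, 0, 0], 0], [[0, 0, 0.07], [0, 0, 0], 0], [[0, 0, 0.07], [0, 0, 0], 0], [[0, 0, 0.07], [0, 0, 0], 0], [[0, 0, 0.07], [0, 0, 0], 0]]}}

```text
clock: 9.58
eef_pos: [0.5241, 0.3027, 0.1899]
tool_rot: [0.145, 0.989, 0.005, 0.003]
ft_force: [-0.3, 6.4, 11.3]
grip_width: 0.0
grasp_force: 6.0
```

Call:
{"fn": "apply_moves", "kwargs": {"steps": [[[0, 0, 0.07], [0, 0, 0], 0], [[0, 0, 0.07], [0, 0, 0], 0], [[0, 0, 0.07], [0, 0, 0], 0], [[0, 0, 0.07], [0, 0, 0], 0], [[0, 0, 0.05], [0, 0, 0], 0], [[0, 0, 0.04], [0, 0, 0], 0], [[0, 0, 0.03], [0, 0, 0], 0], [[0, 0, 0], [0, 0, 0], 0]]}}

```text
clock: 10.25
eef_pos: [0.5245, 0.2995, 0.1132]
tool_rot: [0.146, 0.989, 0.002, 0.004]
ft_force: [-6.0, -4.6, 26.7]
grip_width: 0.0
grasp_force: 10.8
```

Call:
{"fn": "apply_moves", "kwargs": {"steps": [[[0, 0, 0], [0, 0, 0], 0], [[0, 0, 0], [0, 0, 0], 0], [[0, 0, 0], [0, 0, 0], 0], [[0, 0, 0], [0, 0, 0], 0], [[0, 0, 0], [0, 0, 0], 0], [[0, 0, 0], [0, 0, 0], 0], [[0, 0, 0], [0, 0, 0], 0], [[0, 0, 0], [0, 0, 0], 0]]}}

```text
clock: 10.92
eef_pos: [0.5244, 0.2995, 0.1131]
tool_rot: [0.146, 0.989, 0.002, 0.004]
ft_force: [-5.9, -4.9, 26.7]
grip_width: -0.0002
grasp_force: 11.6
```

Call:
{"fn": "apply_moves", "kwargs": {"steps": [[[0, 0, -0.12], [0, 0, 0], 0], [[0, 0, -0.12], [0, 0, 0], 0], [[0, 0, -0.12], [0, 0, 0], 0], [[0, 0, -0.12], [0, 0, 0], 0], [[0, 0, -0.12], [0, 0, 0], 0], [[0, 0, -0.12], [0, 0, 0], 0], [[0, 0, -0.12], [0, 0, 0], 0], [[0, 0, -0.12], [0, 0, 0], 0]]}}

```text
clock: 11.58
eef_pos: [0.522, 0.2981, 0.3001]
tool_rot: [0.146, 0.989, -0.0, 0.0]
ft_force: [0.6, -0.0, -0.0]
grip_width: -0.0003
grasp_force: 0.0
```

Call:
{"fn": "apply_moves", "kwargs": {"steps": [[[0, 0, -0.1], [0, 0, 0], 0], [[0, 0, -0.1], [0, 0, 0], 0], [[0, 0, -0.1], [0, 0, 0], 0], [[0, 0, 0], [0, 0, 0], 0], [[0, 0, 0], [0, 0, 0], 0], [[0, 0, 0], [0, 0, 0], 0], [[0, 0, 0], [0, 0, 0], 0], [[0, 0, 0], [0, 0, 0], 0]]}}

```text
clock: 12.25
eef_pos: [0.5216, 0.2986, 0.3567]
tool_rot: [0.145, 0.989, -0.001, -0.001]
ft_force: [-0.8, -0.5, 0.0]
grip_width: -0.0004
grasp_force: 0.0
```

Call:
{"fn": "apply_moves", "kwargs": {"steps": [[[0, 0, 0], [0, 0, 0], 0], [[0, 0, 0], [0, 0, 0], 0], [[0, 0, 0], [0, 0, 0], 0], [[0, 0, 0], [0, 0, 0], 0], [[0, 0, 0], [0, 0, 0], 0], [[0, 0, 0], [0, 0, 0], 0], [[0, 0, 0], [0, 0, 0], 0], [[0, 0, 0], [0, 0, 0], 0]]}}

```text
clock: 12.92
eef_pos: [0.522, 0.2989, 0.3584]
tool_rot: [0.145, 0.989, 0.0, 0.0]
ft_force: [-0.6, -0.1, -0.3]
grip_width: -0.0004
grasp_force: 0.0
```

Run:
```python
from h import *
p,d=camera("side"); cv2.imwrite("pics/side2.png",p[:,:,::-1])
```

```text
(no output)
```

View pics/side2.png

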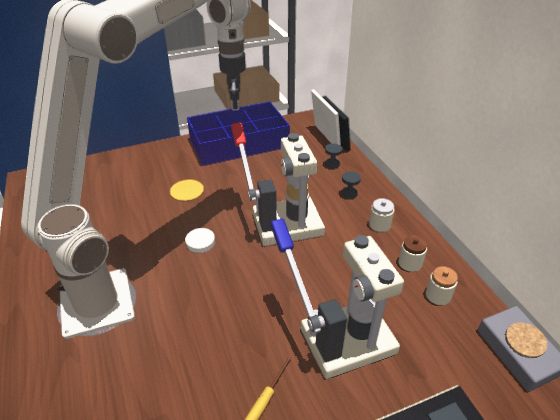

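The red pad is up at (238,133) and the gripper is clear above it. The blue lever is still up at (282,234).

```bash
python3 -c "
from workcell import bot
print(bot.job_done())"
```

```text
the job is handed in; nothing more can be done
None
```

I pumped the red lever three full strokes, left it released and fully up without touching the blue lever, and handed the job in; no verdict came back.

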